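# Sort the bench ware after a run

### The job

Sort the five loose things at the front of the bench into the grey fixtures behind them: stack the two petri dishes squarely one on the other, flat in the round holder; stand the two brown dropper bottles in the two-bay rack, one in each bay; and stand the small beaker inside the square tray. Either dish may be the lower one and either bottle may take either bay. Keep the beaker and the bottles upright throughout.

Things in the scene. Friction and masses are not known exactly. Their poses are not given: they have to be found in the camera images.
- dish_1: flat round petri dish of clear plastic with its lid on (lid and dish stay together), 59 mm across, 13 mm high; one of two alike. Origin: centre of its underside, z up. The lid's side, 6 to 13 mm above the underside, is the part to grip. Its flat top can carry the other dish.
- dish_2: flat round petri dish of clear plastic with its lid on (lid and dish stay together), 59 mm across, 13 mm high; one of two alike. Origin: centre of its underside, z up. The lid's side, 6 to 13 mm above the underside, is the part to grip. Its flat top can carry the other dish.
- beaker: small clear glass beaker, open at the top, 60 mm high, wall 46 mm across from 4 to 53 mm up, rim 53 mm across with a pouring lip to its own +y. Origin: centre of its underside (the round wall's centre lies about 2 mm to its +y), z up. Grip it round the wall across its own x axis. Its own +y starts within 30 degrees of pointing to the robot (-x of the world).
- dropper_1: small brown dropper bottle with black cap, standing; body 27 mm across, 67 mm high, straight-sided from about 5 to 42 mm up; one of two alike. Origin: centre of its underside, z up.
- dropper_2: small brown dropper bottle with black cap, standing; body 27 mm across, 67 mm high, straight-sided from about 5 to 42 mm up; one of two alike. Origin: centre of its underside, z up.
- bottle_rack: low rectangular rack, 108 mm along its x by 58 mm along its y, walls 18 mm high and 4 mm thick, floor 4 mm thick, one wall across the middle making two bays, each 48 mm along x by 50 mm along y, centred at x = +26 mm and x = -26 mm (y = 0). Fixed to the bench, grey plastic. Origin: centre of its underside, on the bench; z up. Yaw within 15 degrees of straight.
- beaker_tray: low square tray without divisions, 90 x 90 mm outside, 82 mm inside, walls 14 mm high, floor 4 mm thick. Fixed to the bench, grey plastic. Origin: centre of its underside, on the bench; z up. Yaw within 15 degrees of straight.
- dish_holder: round shallow holder, 84 mm across, inside 76 mm across, floor 4 mm thick, rim 8 mm high over the bench (4 mm above its floor), a small flat tab on its -x side. Fixed to the bench, grey plastic. Origin: centre of its underside, on the bench; z up. Yaw within 15 degrees of straight.
There are look-alikes about, which are no part of the job. What is shaped like the dropper_2 but yellow is not meant.

How it is judged:
By the outcome, as a careful person would: the job done as asked, in the order asked, and still so for the second after the job is handed in, with the robot touching nothing.
It also fails if it takes over 134 s, if anything falls off the work surface, if the arm or the gripper's body presses on something with over 40 N, if the wrist force passes 120 N, or if a joint passes its speed limit or range.

### The arm

A 6-joint arm with a two-finger parallel gripper is mounted at the origin on the work surface; the furniture and walls round the work are solid. World frame = base frame: x ahead of the robot, y to its left, z up, the work surface at z = 0. Lengths are in m, angles in rad, forces in N, time in s.
With the tool pointing down it reaches from about 0.225 to 0.875 m from the base axis. Payload 3.4 kg.
Tool frame: the origin (TCP) lies at the very end of the fingers, on their centre line; the grasp point (between the pads) lies 19 mm behind it; z points along the fingers, y is the direction in which the jaws open and shut (so a half turn about z gives the same grasp; the last joint's range is limited). The gripper opens to 85 mm and grips with 20 to 120 N. Pads are 22 mm wide; open, the fingers measure 114 mm over their backs; the gripper's body (76 mm by 85 mm) begins 54 mm behind the grasp point. The pads swing forward as they close: fully open they stand 13 mm farther back than shut.
Start: joints at [-1.451, 0.276, 1.505, -0, 1.361, -0.121], TCP at [0.137, -0.558, 0.231] pointing down, gripper open.
Joint ranges: [-2.89, 2.89], [-0.75, 2.08], [0.22, 2.7], [-1.18, 4.32], [0.11, 2.71], [-2.7, 2.7]. Speed limits (rad/s): [2.57, 2.57, 3.14, 3.14, 3.14, 3.14].

### API

Orientations are given as a unit quaternion [w, x, y, z].
In Python, from rig import manip gives the robot as it stands. The module is installed in compiled form; this text tells all that it offers.
- The arm moves only by the tool carry_out, never from a script. Its argument "moves" is one flat list of numbers, 5 for each row, row after row: the opening in per cent of the stroke, from 0 (shut) to 100 (fully open), then the shift along the world's x, y, z in cm, then the turn about the world's z in rad. A call has exactly 10 rows; each row shifts and turns the commanded pose from where the row before left it; what a row does not reach is not made up. A row lasts 1/10 s, in which the tool goes at most 50 mm and 8.59 degrees, less where a joint would pass 70% of its speed; a pose out of reach is approached as far as the arm can. A call is refused whole if a number of a shift passes 5 or a number of a turn 0.15, either way. A call with a gripper value outside its range is refused whole. The fingers move at their own pace and stop on an object; "squeeze" is the grip in N (left out, the last holds). Time passes only in rows, so rows that do not move let the fingers close, or fill a call up. It gives the time, the measured TCP pose, the force and the opening at its end, in the units of the state.
- manip.get_state(): the state, without advancing time (a new reading comes with each control period).
- manip.get_image(name): name is "scene" or "top"; returns the picture (384x512x3 uint8, red, green, blue); there is no depth.
- manip.camera_info(name): a dict with "fov_y" (degrees; the focal length in pixels is half the picture's height over the tangent of half this angle, whatever the lens; pixels are square), "cx", "cy" (the principal point, pixels), "dist" ([k1, k2, p1, p2, k3] as OpenCV has them; the pictures are not rectified), "rvec" (rotation vector, rad) and "tvec" (3), from world to camera coordinates, as OpenCV has them. Camera axes: x right, y down, z forward; pixel columns grow to the right and rows downward; lengths in m; the calibration is good to about 2 mm. A picture is of the moment at which its call begins. camera_info takes no time and is no camera call.
- manip.sign_off(): hands the job in, once; it reports no verdict.
The state is a dict: "clock": time; "qpos": joint angles; "qd": joint speeds; "effort": joint torques, N m; "position": TCP position; "ee_rot": TCP orientation; "contact_force": force on the tool from outside, world axes, zero at the start; "moment": the same for the moment, N m; "width": finger opening in m.
Only numpy, scipy, OpenCV 4.12 (cv2) and the standard library are available. Lean on these libraries where they do the work, as an engineer would, in place of code of your own. Each camera call takes 0.05 s, during which the arm holds its last target. There are 200 camera calls.

## Working session

There is one attempt and no reset: what is moved stays moved. The work goes in short steps, Python scripts to look and compute and a tool call to move; the robot and the scene stay as the last step left them, time stands still between calls to the robot, and variables do not carry over. Pictures are saved under pics/ and viewed, about 12 in all and at most 16, crops included, and the job is handed in when it is done.

Besides the shell and the picture viewer there is one more tool, called after "Emit:" as a command line: name --argument value ..., lists and objects as JSON in quotes. carry_out: Moves the arm, as the interface text tells. Its arguments: {"type":"object","properties":{"moves":{"type":"array","items":{"type":"number"}},"squeeze":{"type":"number"}},"required":["moves"]}

```bash
mkdir -p pics; cat > h.py <<'E'
import numpy as np, cv2
from rig import manip
def cam(n):
    c=manip.camera_info(n); f=192/np.tan(np.radians(c['fov_y'])/2)
    return np.array([[f,0,c['cx']],[0,f,c['cy']],[0,0,1]]),np.array(c['dist'],float),np.array(c['rvec'],float),np.array(c['tvec'],float)
def world(n,uv,z):
    K,d,r,t=cam(n); R=cv2.Rodrigues(r)[0]
    p=cv2.undistortPoints(np.array(uv,float).reshape(-1,1,2),K,d,None,None).reshape(-1,2)
    D=np.c_[p,np.ones(len(p))]@R; C=-R.T@t
    return C+D*((np.broadcast_to(z,len(p))-C[2])/D[:,2])[:,None]
def pix(n,P):
    K,d,r,t=cam(n); return cv2.projectPoints(np.array(P,float).reshape(-1,1,3),r,t,K,d)[0].reshape(-1,2)
def snap(n,name,crop=None,s=1):
    im=manip.get_image(n)[:,:,::-1].copy()
    if crop: x0,y0,x1,y1=crop; im=im[y0:y1,x0:x1]
    cv2.imwrite(f'pics/{name}.png',cv2.resize(im,None,fx=s,fy=s,interpolation=cv2.INTER_CUBIC)); return im
E
python3 -c "
from h import *
snap('scene','s0',None,1.56);snap('top','t0',None,1.56)
for n in('scene','top'):
  K,d,r,t=cam(n);print(n,-cv2.Rodrigues(r)[0].T@t,K[0,0])
print(manip.get_state())"
```

```text
scene [ 0.0825004  -0.48857221  0.60298129] 368.6253574669869
top [0.36045598 0.00117062 1.03369776] 356.3368681824329
{'clock': 0.1, 'qpos': array([-1.45100009e+00,  2.76561261e-01,  1.50600453e+00,  2.28271889e-05,
        1.36070881e+00, -1.21012178e-01]), 'qd': array([ 0.00089496, -0.00211599, -0.00357497, -0.00023767,  0.00079593,
        0.00046398]), 'effort': array([ 7.05063812e-04, -4.17700124e+01, -2.46406263e+01, -2.03965074e-04,
        5.84721740e-03,  4.69510852e-06]), 'position': array([ 0.13706998, -0.55794091,  0.23051018]), 'ee_rot': array([-8.40966651e-04,  9.92760102e-01,  1.20111085e-01,  1.16719186e-05]), 'contact_force': array([0.17166628, 0.7245387 , 0.16128406]), 'moment': array([0.05123145, 0.00744698, 0.0459577 ]), 'width': 0.08520896414282898}
```

View pics/s0.png

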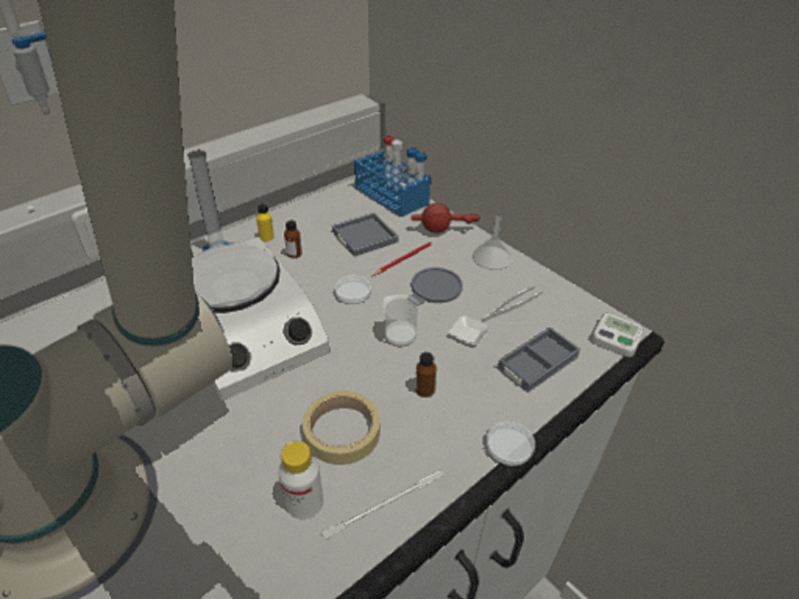

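View pics/t0.png

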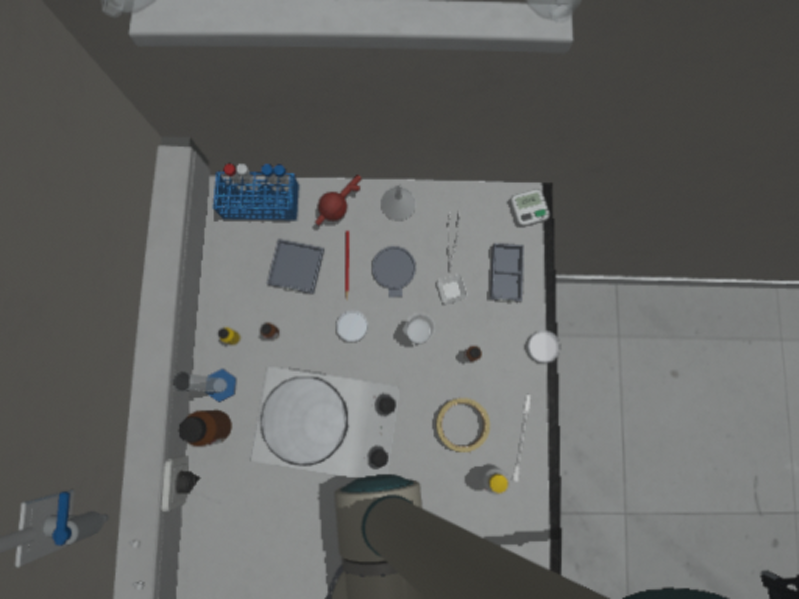

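The scene view and top view show all parts. In the top view (at 1.56x), the dishes are at (542,347) and (352,326), the droppers at (473,353) and (269,330), and the beaker at (417,330). The holder is at (393,268), the rack at (506,272) and the tray at (296,267). I'll enlarge these next.

```bash
python3 -c "
from h import *
snap('top','t1',(160,145,270,235),7.2);snap('top','t2',(260,145,370,240),7.2)"
```

```text
(no output)
```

View pics/t1.png

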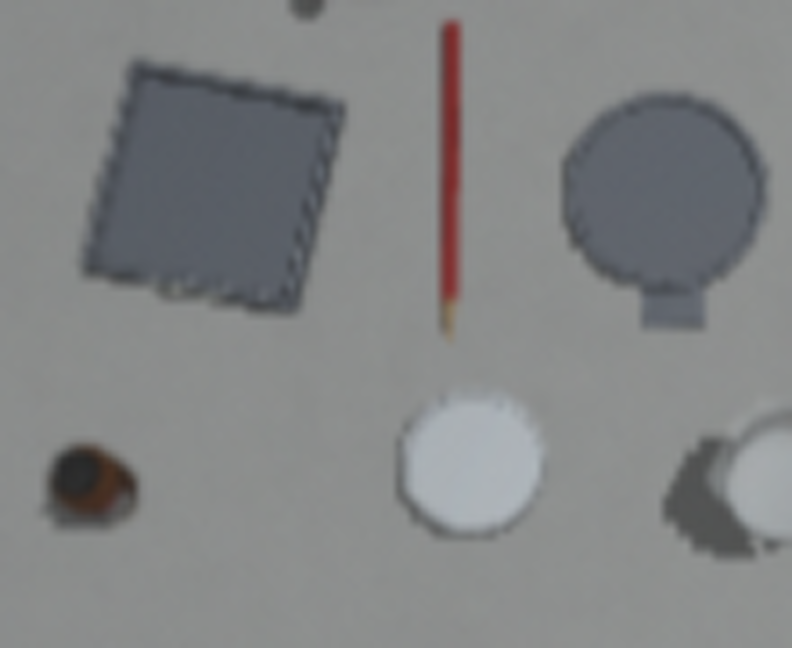

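View pics/t2.png

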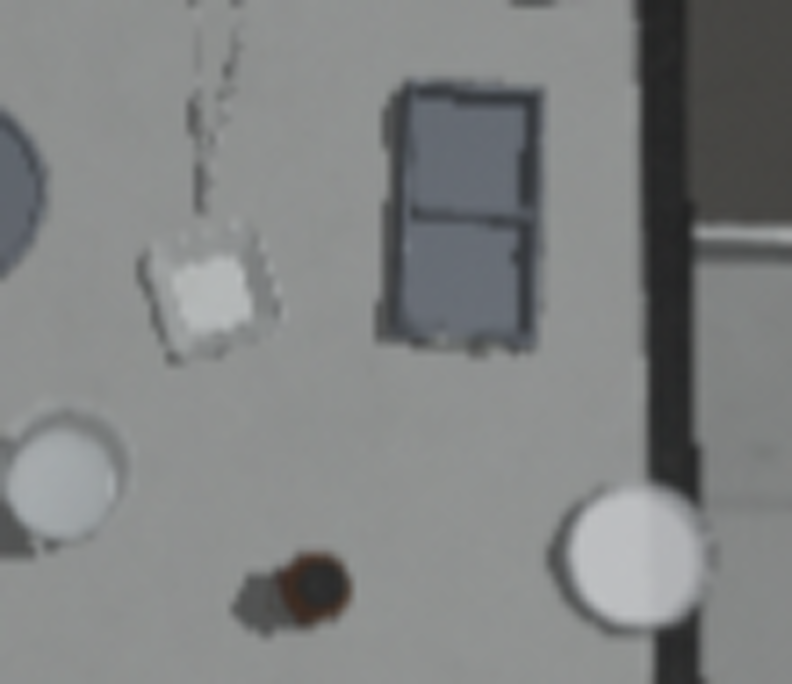

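```bash
cat >> h.py <<'E'
def full(p,ox,oy,s=7.2): return (np.array(p,float)+.5)/s-.5+[ox,oy]
E
python3 -c "
from h import *
np.set_printoptions(precision=4,suppress=True)
a=lambda p,z:world('top',full(p,160,145),z)
b=lambda p,z:world('top',full(p,260,145),z)
K,d,r,t=cam('top');C=-cv2.Rodrigues(r)[0].T@t
print('nadir',pix('top',[C[0],C[1],0]))
T=a([(133,60),(345,103),(296,313),(83,272)],.014);print('tray',T,T.mean(0))
print('holder',a([(665,192)],.008),'tab',a([(673,328)],.004))
print('dA',a([(472,464)],.011),'dB',b([(634,558)],.011))
print('drA cap',a([(82,470)],.067),'drB cap',b([(322,583)],.067))
print('bk base',b([(62,485)],.003))
R=b([(405,83),(545,88),(536,348),(392,338)],.018);print('rack',R,R.mean(0))
# scene-camera cross-check: base/cap pixels from s0
s=lambda p,z:world('scene',np.array(p,float)/1.56,z)
print('sc dA',s([(353,288)],.013),'dB',s([(511,442)],.013),'holder',s([(436,285)],.006))
print('drB cap',s([(428,356)],.067),'drA cap',s([(292,225)],.067),'bk base',s([(401,334)],.003),'bk rim',s([(402,304)],.06))
"
```

```text
nadir [[253.0198 256.4614]]
tray [[0.658  0.2316 0.014 ]
 [0.6416 0.1429 0.014 ]
 [0.5532 0.1585 0.014 ]
 [0.5681 0.2464 0.014 ]] [0.6052 0.1949 0.014 ]
holder [[0.6086 0.0104 0.008 ]] tab [[0.5526 0.0057 0.004 ]]
dA [[0.4938 0.0851 0.011 ]] dB [[ 0.4641 -0.2695  0.011 ]]
drA cap [[0.4805 0.229  0.067 ]] drB cap [[ 0.4464 -0.136   0.067 ]]
bk base [[ 0.4893 -0.0399  0.003 ]]
rack [[ 0.6569 -0.1776  0.018 ]
 [ 0.6563 -0.2354  0.018 ]
 [ 0.5474 -0.2297  0.018 ]
 [ 0.5501 -0.1714  0.018 ]] [ 0.6027 -0.2035  0.018 ]
sc dA [[0.4934 0.08   0.013 ]] dB [[ 0.4633 -0.2744  0.013 ]] holder [[0.6063 0.0065 0.006 ]]
drB cap [[ 0.4472 -0.1395  0.067 ]] drA cap [[0.4769 0.2221 0.067 ]] bk base [[ 0.4905 -0.0396  0.003 ]] bk rim [[ 0.4926 -0.0378  0.06  ]]
```

```bash
cat >> h.py <<'E'
def circ(x,y,r,z): 
    a=np.linspace(0,2*np.pi,60); return np.c_[x+r*np.cos(a),y+r*np.sin(a),0*a+z]
def rect(x,y,yaw,lx,ly,z):
    c=np.array([[1,1],[1,-1],[-1,-1],[-1,1],[1,1]])*[lx/2,ly/2]; R=np.array([[np.cos(yaw),-np.sin(yaw)],[np.sin(yaw),np.cos(yaw)]])
    return np.c_[c@R.T+[x,y],[z]*5]
def overlay(n,name,shapes,crop,s):
    im=manip.get_image(n)[:,:,::-1]; x0,y0,x1,y1=crop
    im=cv2.resize(im[y0:y1,x0:x1],None,fx=s,fy=s,interpolation=cv2.INTER_CUBIC)
    for S,c in shapes:
        q=(pix(n,S)-[x0,y0]+.5)*s-.5; cv2.polylines(im,[np.round(q*8).astype(np.int32)],False,c,1,cv2.LINE_AA,3)
    cv2.imwrite(f'pics/{name}.png',im)
E
cat > ov.py <<'E'
from h import *
Y,G,M=(0,255,255),(0,255,0),(255,0,255)
S=[(circ(.6086,.0095,.042,.008),Y),(rect(.6052,.1949,np.radians(-10),.09,.09,.014),Y),(rect(.6027,-.2035,np.radians(-2.5)+np.pi*0+np.radians(5),.108,.058,.018),Y)]
for x,y in((.4938,.083),(.4641,-.271)): S+=[(circ(x,y,.0295,.013),G),(circ(x,y,.0295,.006),M)]
for x,y in((.479,.227),(.4468,-.137)): S+=[(circ(x,y,.0135,.0),G),(circ(x,y,.0135,.042),M),(circ(x,y,.009,.067),G)]
S+=[(circ(.490,-.0397,.023,.004),G),(circ(.490,-.0397,.0265,.06),M)]
E
python3 -c "
from ov import *
overlay('top','o1',S,(165,150,365,240),4)
overlay('scene','o2',S,(160,125,380,300),3.6)"
```

```text
(no output)
```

View pics/o1.png

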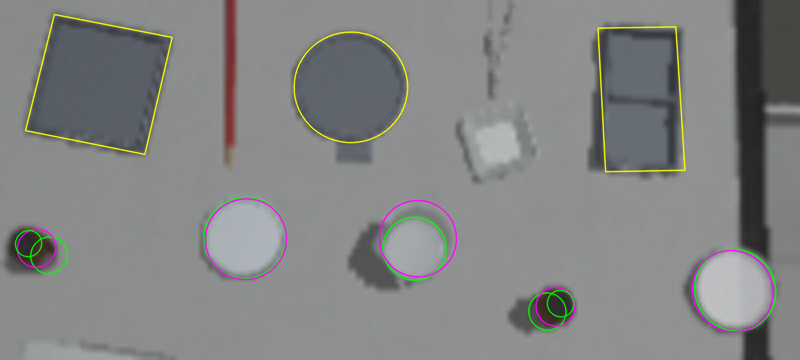

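View pics/o2.png

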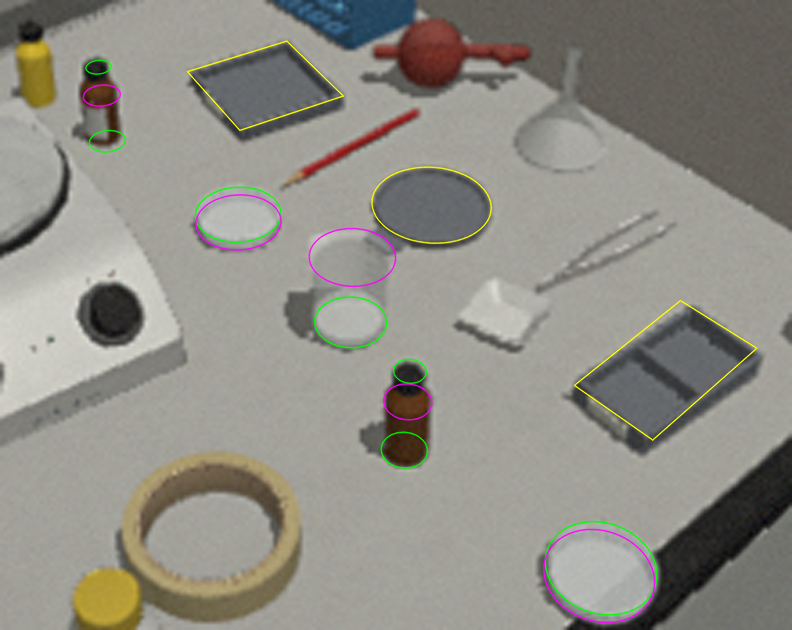

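The overlays fit in both views. The rack yaw should be about -2.5° instead of +2.5°, and the edge dish is at (0.464, -0.2715). I'll move there first.

Emit:
carry_out --moves '[100,3.27,2.87,-0.8,-0.03,100,3.27,2.87,-0.8,-0.03,100,3.27,2.87,-0.8,-0.03,100,3.27,2.87,-0.8,-0.03,100,3.27,2.87,-0.8,-0.03,100,3.27,2.87,-0.8,-0.03,100,3.27,2.87,-0.8,-0.03,100,3.27,2.87,-0.8,-0.03,100,3.27,2.87,-0.8,0,100,3.27,2.87,-0.8,0]' --squeeze 30

```text
clock: 1.3
position: [0.4654, -0.2701, 0.1512]
ee_rot: [0.0, 1.0, 0.0, 0.0]
contact_force: [0.6, -0.2, 0.6]
width: 0.0852
```

Emit:
carry_out --moves '[100,-0.14,-0.14,-3,0,100,0,0,-3,0,100,0,0,-3,0,100,0,0,-2.5,0,100,0,0,-1.5,0,100,0,0,-1,0,100,0,0,-0.5,0,100,0,0,-0.5,0,100,0,0,0,0,100,0,0,0,0]'

```text
clock: 2.3
position: [0.4631, -0.2732, 0.0019]
ee_rot: [0.0, 1.0, 0.0, 0.0]
contact_force: [0.0, -0.2, -0.4]
width: 0.0853
```

```bash
python3 -c "
from h import *
snap('scene','s3',(300,190,390,300),5.4)"
```

```text
(no output)
```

View pics/s3.png

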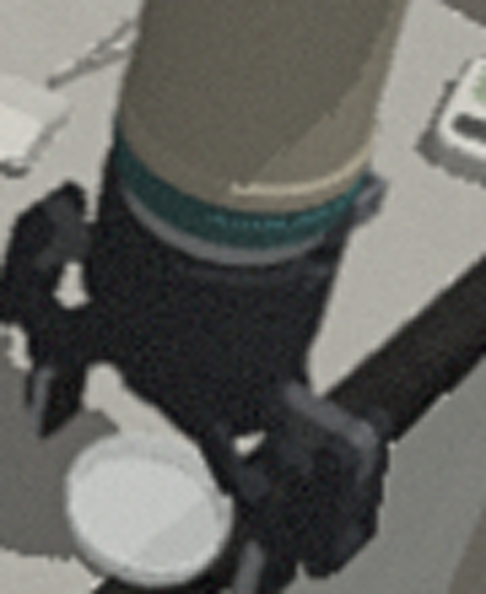

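The fingers straddle the dish (dish at (150,510), tips at (45,420) and (245,560)). I'll close the jaws.

Emit:
carry_out --moves '[60,0,0,0,0,60,0,0,0,0,60,0,0,0,0,60,0,0,0,0,60,0,0,0,0,60,0,0,0,0,60,0,0,0,0,60,0,0,0,0,60,0,0,0,0,60,0,0,0,0]'

```text
clock: 3.35
position: [0.4629, -0.2729, 0.0023]
ee_rot: [0.0, 1.0, 0.0, 0.0]
contact_force: [-1.2, 0.5, 4.7]
width: 0.0567
```

Emit:
carry_out --moves '[0,0,0,0,0,0,0,0,0,0,0,0,0,0,0,0,0,0,0,0,0,0,0,0,0,0,0,0,0,0,0,0,0,0,0,0,0,0,0.5,0,0,0,0,0.5,0,0,0,0,0.5,0,0,0,0,0.5,0]'

```text
schema error: expected 10 rows
```

```bash
python3 -c "
from h import *
snap('scene','s4',(300,220,390,300),7);s=manip.get_state();print(s['contact_force'],s['moment'],s['width'],s['position'])"
```

```text
[-0.53414682  0.50761579  4.70927732] [ 0.17037501  0.0680269  -0.04635827] 0.05656333538133103 [ 0.4629393  -0.2729188   0.00224069]
```

View pics/s4.png

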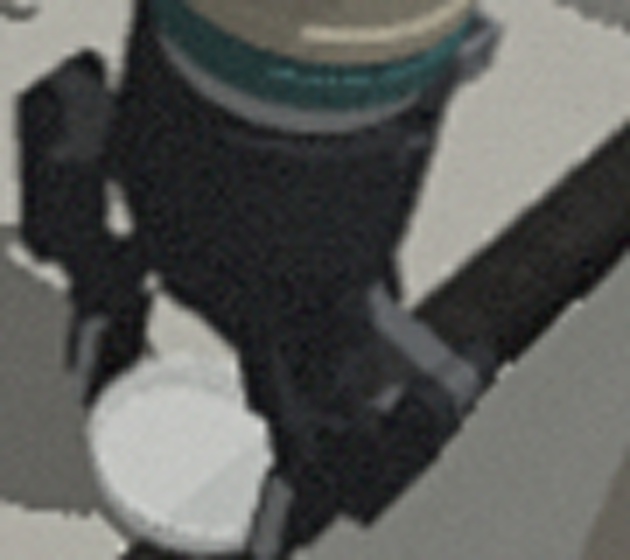

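Emit:
carry_out --moves '[0,0,0,0,0,0,0,0,0,0,0,0,0,0,0,0,0,0,0.2,0,0,0,0,0.4,0,0,0,0,0.5,0,0,0,0,0.9,0,0,0,0,2,0,0,0,0,2,0,0,0,0,2,0]'

```text
clock: 4.4
position: [0.4627, -0.2728, 0.0826]
ee_rot: [0.0, 1.0, 0.0, 0.0]
contact_force: [0.7, -0.1, -0.3]
width: 0.0567
```

```bash
python3 -c "
from h import *
a=snap('scene','x',(290,180,390,300),4);b=snap('top','x',(260,150,370,250),4)
a=cv2.resize(a,None,fx=4,fy=4,interpolation=2);b=cv2.resize(b,(400,480),interpolation=2)
cv2.imwrite('pics/s5.png',np.hstack([a,b]))"
```

```text
(no output)
```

View pics/s5.png

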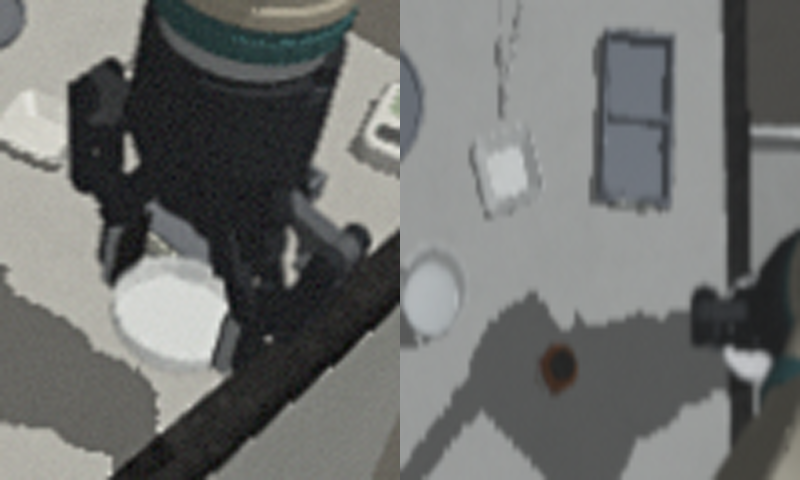

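The dish is lifted and looks level and roughly centred between the pads (about (170,315)). I'll carry it to the holder.

Emit:
carry_out --moves '[0,1.45,2.81,0.9,0,0,1.45,2.81,0.9,0,0,1.45,2.81,0,0,0,1.45,2.81,0,0,0,1.45,2.81,0,0,0,1.45,2.81,0,0,0,1.45,2.81,0,0,0,1.45,2.81,0,0,0,1.45,2.81,0,0,0,1.45,2.81,0,0]'

```text
clock: 5.5
position: [0.6077, 0.0094, 0.0985]
ee_rot: [0.0, 1.0, 0.0, -0.001]
contact_force: [0.2, -0.9, -0.3]
width: 0.0567
```

Descend to a TCP height of about 0.007.

Emit:
carry_out --moves '[0,0,-0.1,-3,0,0,0,0,-2.5,0,0,0,0,-1.5,0,0,0,0,-0.8,0,0,0,0,-0.4,0,0,0,0,-0.3,0,0,0,0,-0.3,0,0,0,0,-0.3,0,0,0,0,0,0,0,0,0,0,0]'

```text
clock: 6.5
position: [0.6079, 0.0071, 0.0086]
ee_rot: [0.0, 1.0, 0.0, 0.0]
contact_force: [-0.6, -0.4, -1.1]
width: 0.0566
```

Emit:
carry_out --moves '[0,0,0,-0.1,0,0,0,0,-0.1,0,0,0,0,0,0,70,0,0,0,0,80,0,0,0,0,90,0,0,0,0,100,0,0,0,0,100,0,0,0,0,100,0,0,0,0,100,0,0,0,0]'

```text
clock: 7.5
position: [0.6077, 0.0071, 0.0063]
ee_rot: [0.0, 1.0, 0.0, -0.0]
contact_force: [1.2, 0.1, -0.3]
width: 0.0853
```

Emit:
carry_out --moves '[100,0,0,2,0,100,0,0,3.5,0,100,0,0,4,0,100,-1.9,1.27,0,0,100,-1.9,1.27,0,0,100,-1.9,1.27,0,0,100,-1.9,1.27,0,0,100,-1.9,1.27,0,0,100,-1.9,1.27,0,0,100,0,0,0,0]'

```text
clock: 8.5
position: [0.4904, 0.0846, 0.1012]
ee_rot: [-0.0, 1.0, 0.001, -0.002]
contact_force: [0.1, 0.7, -0.6]
width: 0.0854
```

```bash
python3 -c "
from h import *
a=cv2.resize(snap('scene','x',(180,140,320,260)),None,fx=4,fy=4,interpolation=2);b=cv2.resize(snap('top','x',(200,145,290,225)),None,fx=2.6,fy=6,interpolation=2)
cv2.imwrite('pics/s6.png',np.hstack([a,b]))"
```

```text
(no output)
```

View pics/s6.png

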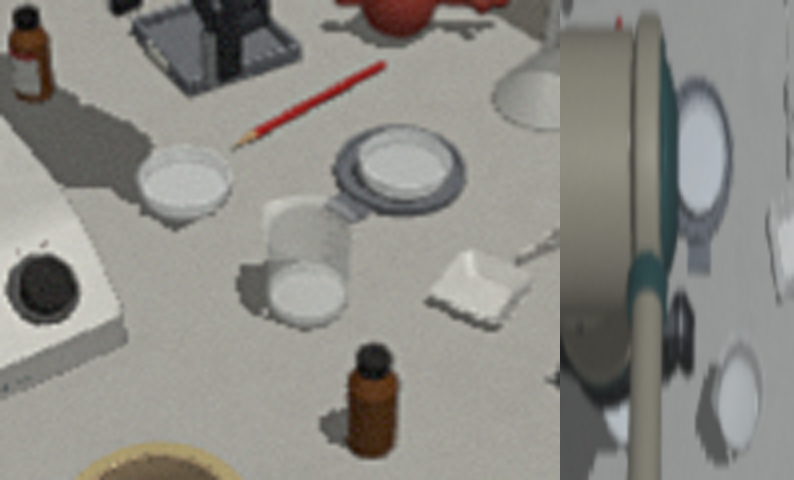

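The lower dish lies flat in the holder: lid ellipse x 357–452, y 124–202 in the crop. The beaker lip points left, towards the robot. I'll compare this with the predicted outline.

```bash
python3 -c "
from h import *
def ext(x,y,z0):
  q=np.r_[(pix('scene',np.r_[circ(x,y,.0295,z0+.013),circ(x,y,.0295,z0+.006),circ(x,y,.028,z0)])-[180,140]+.5)*4-.5]
  return np.r_[q.min(0),q.max(0)].round(1)
print('hold',ext(.6077,.0071,.004),'obs 357 124 452 202'); print(ext(.6027,.0071,.004))
print('A',ext(.4938,.083,0),'obs 137 145 232 220')
c=(pix('scene',circ(.6086,.0095,.042,.008))-[180,140]+.5)*4-.5;print('holder',c.min(0),c.max(0))
"
```

```text
hold [354.2 128.5 448.3 202.2] obs 357 124 452 202
[348.4 131.6 442.7 205.6]
A [136.7 147.5 231.8 222.9] obs 137 145 232 220
holder [332.86587736 125.24779602] [465.21506816 209.70122522]
```

Emit:
carry_out --moves '[100,0.35,-0.15,-2.5,0,100,0,0,-2.5,0,100,0,0,-2,0,100,0,0,-1.4,0,100,0,0,-0.9,0,100,0,0,-0.6,0,100,0,0,0,0,60,0,0,0,0,60,0,0,0,0,60,0,0,0,0]'

```text
clock: 9.6
position: [0.498, 0.0818, 0.0035]
ee_rot: [0.0, 1.0, 0.001, 0.001]
contact_force: [-0.4, 0.1, 4.7]
width: 0.0568
```

Emit:
carry_out --moves '[0,0,0,0,0,0,0,0,0,0,0,0,0,0,0,0,0,0,0,0,0,0,0,0,0,0,0,0,0,0,0,0,0,0,0,0,0,0,0,0,0,0,0,0,0,0,0,0,0,0]'

```text
clock: 10.6
position: [0.498, 0.0818, 0.0035]
ee_rot: [0.0, 1.0, 0.001, 0.001]
contact_force: [-1.0, -0.4, 7.3]
width: 0.0567
```

Emit:
carry_out --moves '[0,0,0,0.5,0,0,0,0,2,0,0,0,0,3.5,0,0,0,0,3,0,0,2.3,-1.5,0.5,0,0,2.3,-1.5,0,0,0,2.3,-1.5,0,0,0,2.3,-1.5,0,0,0,2.3,-1.5,0,0,0,0,0,0,0]'

```text
clock: 11.6
position: [0.6158, 0.0047, 0.0976]
ee_rot: [0.001, 1.0, -0.0, 0.002]
contact_force: [1.0, 0.6, -0.4]
width: 0.0567
```

Emit:
carry_out --moves '[0,0,0,0,0,0,0,0,-2,0,0,0,0,-2,0,0,0,0,-1.5,0,0,0,0,-0.5,0,0,0,0,0,0,0,0,0,0,0,0,0,0,0,0,0,0,0,0,0,0,0,0,0,0]'

```text
clock: 12.6
position: [0.6125, 0.0068, 0.0379]
ee_rot: [0.0, 1.0, 0.0, 0.001]
contact_force: [0.5, 0.6, -0.2]
width: 0.0563
```

```bash
python3 -c "
from h import *
snap('scene','s7',(240,120,320,210),6.6)"
```

```text
(no output)
```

View pics/s7.png

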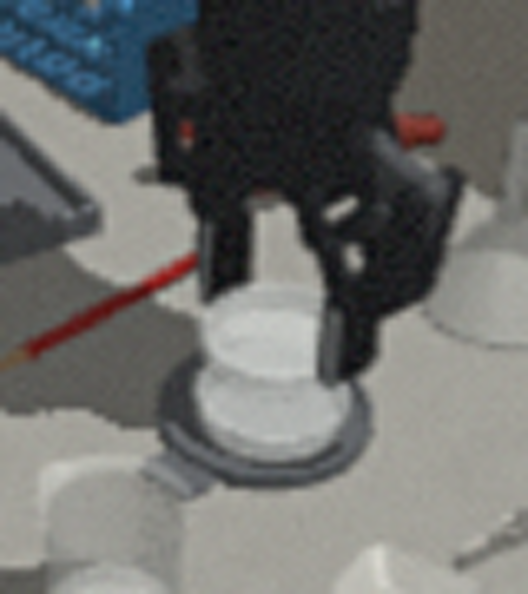

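```bash
python3 -c "
from h import *
def ext(x,y,z0):
  q=(pix('scene',np.r_[circ(x,y,.0295,z0+.013),circ(x,y,.0295,z0+.006)])-[240,120]+.5)*6.6-.5
  return np.r_[q.min(0),q.max(0)].round(1)
print(ext(.61,.0071,.004),'obs low: 195 ? 352 460');print(ext(.61,.0071,.0344),'obs up: 200 285 ? 380');print(ext(.605,.0071,.0344))"
```

```text
[193.2 342.  348.3 454. ] obs low: 195 ? 352 460
[196.4 279.6 354.9 391.1] obs up: 200 285 ? 380
[186.6 284.5 345.5 396.6]
```

The upper dish is aligned with the lower one within about 1 mm. I'll lower it and release.

Emit:
carry_out --moves '[0,0,0,-0.5,0,0,0,0,-0.4,0,0,0,0,-0.3,0,0,0,0,-0.2,0,0,0,0,-0.2,0,0,0,0,-0.1,0,0,0,0,0,0,0,0,0,0,0,0,0,0,0,0,0,0,0,0,0]'

```text
clock: 13.65
position: [0.6122, 0.0068, 0.0211]
ee_rot: [0.0, 1.0, 0.0, 0.0]
contact_force: [-1.2, -0.2, 5.2]
width: 0.0568
```

Emit:
carry_out --moves '[70,0,0,0,0,80,0,0,0,0,90,0,0,0,0,100,0,0,0,0,100,0,0,0,0,100,0,0,2,0,100,0,0,3.5,0,100,0,0,4,0,100,0,0,0.5,0,100,0,0,0,0]'

```text
clock: 14.65
position: [0.6132, 0.0068, 0.122]
ee_rot: [0.0, 1.0, 0.0, 0.002]
contact_force: [-0.9, -0.2, -0.8]
width: 0.0856
```

Emit:
carry_out --moves '[100,-2.07,-1.8,0,0,100,-2.07,-1.8,0,0,100,-2.07,-1.8,0,0,100,-2.07,-1.8,0,0,100,-2.07,-1.8,0,0,100,-2.07,-1.8,0,0,100,-2.07,-1.8,0,0,100,-2.07,-1.8,0,0,100,0,0,0,0,100,0,0,0,0]'

```text
clock: 15.65
position: [0.4459, -0.1369, 0.1192]
ee_rot: [-0.001, 1.0, -0.0, -0.001]
contact_force: [0.8, -0.0, -0.2]
width: 0.0857
```

```bash
python3 -c "
from ov import *
S2=[(circ(.4468,-.137,.0135,.042),M),(circ(.4468,-.137,.009,.067),G)]
for z in(.017,.03): S2+=[(circ(.61,.0068,.0295,z),Y)]
overlay('scene','s8',S2,(200,110,330,260),4)"
```

```text
(no output)
```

View pics/s8.png

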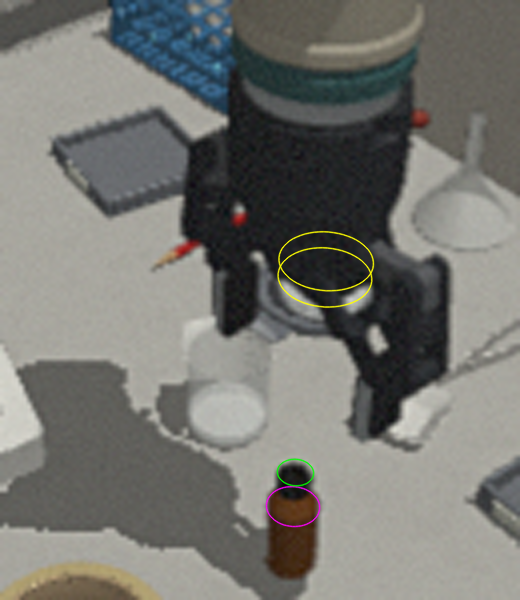

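The bottle sits as predicted, with its cap at (295,470) in the crop. Descend and grip.

Emit:
carry_out --moves '[100,0.1,0,-2.5,0,100,0,0,-2.5,0,100,0,0,-2,0,100,0,0,-1.5,0,100,0,0,-0.9,0,100,0,0,-0.5,0,80,0,0,0,0,60,0,0,0,0,50,0,0,0,0,45,0,0,0,0]'

```text
clock: 16.7
position: [0.448, -0.1374, 0.0219]
ee_rot: [0.0, 1.0, 0.0, 0.001]
contact_force: [-1.4, -0.3, 0.2]
width: 0.0385
```

Emit:
carry_out --moves '[40,0,0,0,0,35,0,0,0,0,30,0,0,0,0,25,0,0,0,0,0,0,0,0,0,0,0,0,0,0,0,0,0,0,0,0,0,0,0,0,0,0,0,0,0,0,0,0,0,0]'

```text
clock: 17.7
position: [0.4478, -0.1372, 0.0216]
ee_rot: [0.0, 1.0, 0.0, 0.0]
contact_force: [-0.8, 1.3, 4.8]
width: 0.0258
```

Emit:
carry_out --moves '[0,0,0,1,0,0,0,0,3,0,0,0,0,3,0,0,1,-0.4,2,0,0,3,-1.1,0,0,0,3,-1.1,0,0,0,3,-1.1,0,0,0,3,-1.1,0,0,0,3,-1.1,0,0,0,2,-0.8,0,0]'

```text
clock: 18.7
position: [0.6297, -0.205, 0.1113]
ee_rot: [0.0, 1.0, 0.0, 0.001]
contact_force: [0.5, 0.0, -0.7]
width: 0.0255
```

Emit:
carry_out --moves '[0,0,0,-2,0,0,0,0,-2,0,0,0,0,-1.5,0,0,0,0,-1,0,0,0,0,-0.8,0,0,0,0,-0.5,0,0,0,0,-0.3,0,0,0,0,-0.2,0,0,0,0,0,0,0,0,0,0,0]'

```text
clock: 19.7
position: [0.6279, -0.2043, 0.0288]
ee_rot: [0.0, 1.0, 0.0, 0.0]
contact_force: [-0.2, -0.2, -0.3]
width: 0.0257
```

Emit:
carry_out --moves '[0,0,0,-0.1,0,0,0,0,-0.1,0,0,0,0,-0.1,0,0,0,0,0,0,35,0,0,0,0,40,0,0,0,0,50,0,0,0,0,60,0,0,0,0,70,0,0,0,0,70,0,0,0,0]'

```text
clock: 20.7
position: [0.6276, -0.2042, 0.0253]
ee_rot: [0.0, 1.0, 0.0, -0.0]
contact_force: [-1.0, 0.4, 1.0]
width: 0.06
```

Rise and move towards the other bottle at (0.479, 0.226).

Emit:
carry_out --moves '[70,0,0,1,0,70,0,0,3,0,70,0,0,4,0,80,0,0,4,0,90,-1,3,0,0,100,-1.5,4.4,0,0,100,-1.5,4.4,0,0,100,-1.5,4.4,0,0,100,-1.5,4.4,0,0,100,-1.5,4.4,0,0]'

```text
clock: 21.7
position: [0.542, 0.0474, 0.1463]
ee_rot: [-0.0, 1.0, 0.0, 0.001]
contact_force: [0.7, 1.2, 0.8]
width: 0.0851
```

Emit:
carry_out --moves '[100,-1.4,4.4,0,0,100,-1.4,4.4,0,0,100,-1.4,4.4,0,0,100,-1.2,3.6,0,0,100,0,0,0,0,100,0,0,0,0,100,0,0,0,0,100,0,0,0,0,100,0,0,0,0,100,0,0,0,0]'

```text
clock: 22.7
position: [0.489, 0.213, 0.1453]
ee_rot: [0.0, 1.0, -0.0, -0.0]
contact_force: [0.0, 0.7, -0.6]
width: 0.0854
```

```bash
python3 -c "
from ov import *
S2=[(circ(.479,.2265,.0135,.0),Y),(circ(.479,.2265,.0135,.042),M),(circ(.479,.2265,.009,.067),G)]
for z in(.017,.03): S2+=[(circ(.61,.0068,.0295,z),Y)]
overlay('scene','s9',S2,(170,120,380,260),3.8)"
```

```text
(no output)
```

View pics/s9.png

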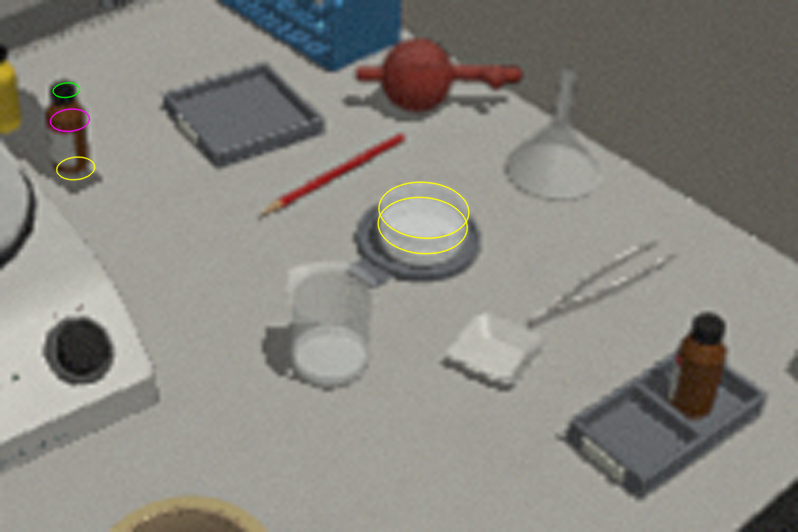

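The bottle stands in the far bay and the stack sits in the holder. I'll check clearances round the second bottle.

```bash
python3 -c "
from h import *
f=lambda p,z:world('top',np.array(p)/1.56,z).round(3)[0]
print('yellow cap',f([(224,334)],.067),'cyl base',f([(222,385)],.005),'cyl top',f([(183,381)],.2),f([(183,381)],.15),'hotplate far-left corner',f([(267,369)],.05),'glass far',f([(305,377)],.1))
s=lambda p,z:world('scene',np.array(p)/1.56,z).round(3)[0]
print('yellow sc',s([(264,209)],.067), s([(266,238)],0.005))"
```

```text
yellow cap [0.467 0.304 0.067] cyl base [0.379 0.32  0.005] cyl top [0.38  0.319 0.2  ] [0.381 0.338 0.15 ] hotplate far-left corner [0.409 0.228 0.05 ] glass far [0.395 0.152 0.1  ]
yellow sc [0.467 0.295 0.067] [0.464 0.299 0.005]
```

Emit:
carry_out --moves '[62,-1,1.4,0,0,62,0,0,0,0,62,0,0,-2.5,0,62,0,0,-2.5,0,62,0,0,-2.5,0,62,0,0,-2.3,0,62,0,0,-1.4,0,62,0,0,-0.8,0,62,0,0,-0.4,0,62,0,0,0,0]'

```text
clock: 23.75
position: [0.4789, 0.2277, 0.0213]
ee_rot: [0.0, 1.0, 0.0, 0.0]
contact_force: [-0.2, 0.1, 0.4]
width: 0.0532
```

Emit:
carry_out --moves '[50,0,0,0,0,45,0,0,0,0,40,0,0,0,0,35,0,0,0,0,30,0,0,0,0,25,0,0,0,0,0,0,0,0,0,0,0,0,0,0,0,0,0,0,0,0,0,0,0,0]'

```text
clock: 24.75
position: [0.4789, 0.2281, 0.0219]
ee_rot: [-0.0, 1.0, 0.0, 0.0]
contact_force: [-0.1, 0.4, 5.3]
width: 0.0258
```

Emit:
carry_out --moves '[0,0,0,1,0,0,0,0,3,0,0,0,0,4,0,0,0,0,4,0,0,0.6,-2.5,0,0,0,1,-4.4,0,0,0,1,-4.4,0,0,0,1,-4.4,0,0,0,1,-4.4,0,0,0,1,-4.4,0,0]'

```text
clock: 25.75
position: [0.5345, -0.019, 0.1417]
ee_rot: [0.0, 1.0, 0.0, 0.0]
contact_force: [0.8, 0.8, 0.0]
width: 0.0259
```

Emit:
carry_out --moves '[0,1,-4.4,0,0,0,1,-4.4,0,0,0,1,-4.4,0,0,0,1,-4,0,0,0,0.2,-1.3,0,0,0,0,0,0,0,0,0,0,0,0,0,0,0,-2,0,0,0,0,-2,0,0,0,0,-2,0]'

```text
clock: 26.75
position: [0.5761, -0.1996, 0.0812]
ee_rot: [-0.0, 1.0, 0.002, -0.0]
contact_force: [-1.0, 0.4, 0.1]
width: 0.0256
```

Emit:
carry_out --moves '[0,0.1,-0.2,-1,0,0,0,0,-1.2,0,0,0,0,-1,0,0,0,0,-0.7,0,0,0,0,-0.5,0,0,0,0,-0.3,0,0,0,0,-0.2,0,0,0,0,-0.1,0,0,0,0,0,0,0,0,0,0,0]'

```text
clock: 27.75
position: [0.5778, -0.2043, 0.0316]
ee_rot: [0.0, 1.0, 0.0, 0.0]
contact_force: [0.3, 0.3, -0.4]
width: 0.0258
```

Emit:
carry_out --moves '[0,0,0,-0.2,0,0,0,0,-0.2,0,0,0,0,-0.1,0,0,0,0,-0.1,0,0,0,0,0,0,35,0,0,0,0,40,0,0,0,0,50,0,0,0,0,60,0,0,0,0,70,0,0,0,0]'

```text
clock: 28.75
position: [0.5776, -0.2041, 0.0252]
ee_rot: [-0.0, 1.0, 0.0, -0.0]
contact_force: [-0.1, -0.1, 0.3]
width: 0.0596
```

Emit:
carry_out --moves '[70,0,0,1,0,70,0,0,3,0,70,0,0,4,0,80,0,0,4,0,90,-1,1,0,0,100,-1,1,0,0,100,0,0,0,0,100,0,0,0,0,100,0,0,0,0,100,0,0,0,0]'

```text
clock: 29.75
position: [0.5576, -0.1844, 0.1445]
ee_rot: [-0.0, 1.0, 0.0, -0.001]
contact_force: [0.9, -0.3, -0.8]
width: 0.0857
```

```bash
python3 -c "
from h import *
print(world('scene',full([(290,270)],170,120,3.8),.058))
snap('scene','x');im=manip.get_image('scene')[160:235,230:285,::-1]
im=cv2.convertScaleAbs(cv2.resize(im,None,fx=8,fy=8,interpolation=2),alpha=1.6,beta=-60)
cv2.imwrite('pics/s10.png',im)"
```

```text
[[ 0.4831209  -0.00850821  0.058     ]]
```

View pics/s10.png

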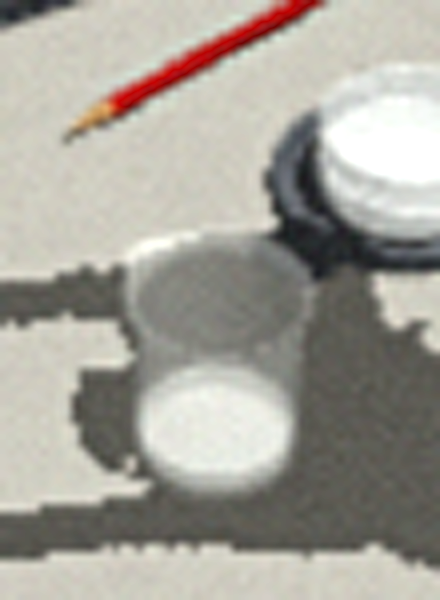

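```bash
python3 -c "
from h import *
c=(pix('scene',circ(.49,-.0397,.0265,.06))-[230,160]+.5)*8-.5;print('rim',c.min(0),c.max(0),c.mean(0))
c=(pix('scene',circ(.49,-.0397,.023,.004))-[230,160]+.5)*8-.5;print('base',c.min(0),c.max(0))
for a in range(90,241,15):
  t=np.radians(a);print(a,((pix('scene',[.49+.03*np.cos(t),-.0397+.03*np.sin(t),.06])-[230,160]+.5)*8-.5).round())
im=manip.get_image('top')[185:235,240:290,::-1]
cv2.imwrite('pics/t10.png',cv2.convertScaleAbs(cv2.resize(im,None,fx=10,fy=10,interpolation=2),alpha=1.8,beta=-90))
for a in range(90,241,30):
  t=np.radians(a);print(a,((pix('top',[.49+.03*np.cos(t),-.0397+.03*np.sin(t),.06])-[240,185]+.5)*10-.5).round())
"
```

```text
rim [126.60037861 227.46775866] [318.76268118 355.79257051] [223.86981377 290.15072798]
base [138.94111677 379.67835045] [298.57039373 492.16719409]
90 [[153. 235.]]
105 [[134. 249.]]
120 [[121. 265.]]
135 [[114. 284.]]
150 [[115. 303.]]
165 [[124. 321.]]
180 [[139. 337.]]
195 [[161. 351.]]
210 [[187. 360.]]
225 [[215. 364.]]
240 [[244. 364.]]
90 [[185. 243.]]
120 [[199. 298.]]
150 [[238. 338.]]
180 [[293. 354.]]
210 [[348. 341.]]
240 [[388. 302.]]
```

View pics/t10.png

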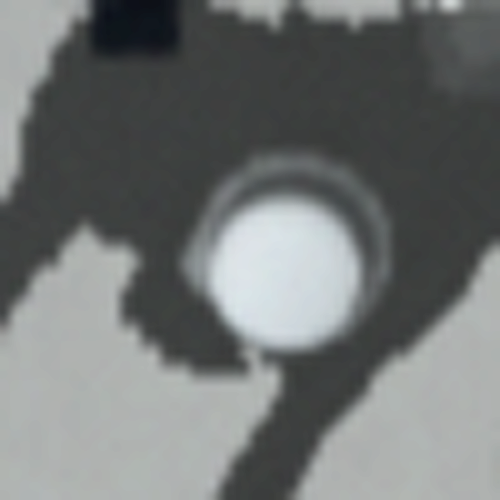

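Both views put the rim kink (lip) at about 110°, while the text implies about 150° or more. Jaws at 40° are well off either direction. The wall centre is at (0.490, -0.040).

Emit:
carry_out --moves '[82,-0.97,2.07,0,-0.125,82,-0.97,2.07,0,-0.125,82,-0.97,2.07,0,-0.125,82,-0.97,2.07,0,-0.125,82,-0.97,2.07,0,-0.125,82,-0.97,2.07,0,-0.125,82,-0.97,2.07,0,-0.125,82,0,0,0,0,82,0,0,0,0,82,0,0,0,0]'

```text
clock: 30.9
position: [0.4906, -0.04, 0.1455]
ee_rot: [0.0, 0.906, -0.423, 0.001]
contact_force: [-0.5, -0.6, -0.2]
width: 0.0699
```

Emit:
carry_out --moves '[82,0,0,-3,0,82,0,0,-3,0,82,0,0,-2.2,0,82,0,0,-2,0,82,0,0,-1.4,0,82,0,0,-0.9,0,82,0,0,-0.6,0,82,0,0,0,0,82,0,0,0,0,82,0,0,0,0]'

```text
clock: 31.9
position: [0.4904, -0.0394, 0.015]
ee_rot: [-0.0, 0.906, -0.423, 0.001]
contact_force: [0.2, -0.4, -0.3]
width: 0.0699
```

Emit:
carry_out --moves '[70,0,0,0,0,65,0,0,0,0,60,0,0,0,0,55,0,0,0,0,50,0,0,0,0,0,0,0,0,0,0,0,0,0,0,0,0,0,0,0,0,0,0,0,0,0,0,0,0,0]'

```text
clock: 32.9
position: [0.4897, -0.0394, 0.0148]
ee_rot: [0.0, 0.906, -0.423, 0.0]
contact_force: [-1.9, -1.8, 5.4]
width: 0.0469
```

Emit:
carry_out --moves '[0,0,0,0.5,0,0,0,0,1.5,0,0,0,0,3,0,0,0,0,3,0,0,0,0,2,0,0,2,4.1,0,0,0,2,4.1,0,0,0,2,4.1,0,0,0,2,4.1,0,0,0,2,4,0,0]'

```text
clock: 33.9
position: [0.5902, 0.1667, 0.1143]
ee_rot: [0.0, 0.906, -0.423, -0.0]
contact_force: [0.7, -0.5, -0.5]
width: 0.0468
```

Emit:
carry_out --moves '[0,1.5,2.8,0,0,0,0,0,0,0,0,0,0,0,0,0,0,0,0,0,0,0,0,0,0,0,0,0,-2,0,0,0,0,-2,0,0,0,0,-1,0,0,0,0,0,0,0,0,0,0,0]'

```text
clock: 34.9
position: [0.605, 0.1924, 0.0648]
ee_rot: [-0.0, 0.906, -0.424, 0.0]
contact_force: [0.1, 0.7, -0.3]
width: 0.0465
```

```bash
python3 -c "
from h import *
snap('scene','s11',(180,90,290,190),5)"
```

```text
(no output)
```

View pics/s11.png

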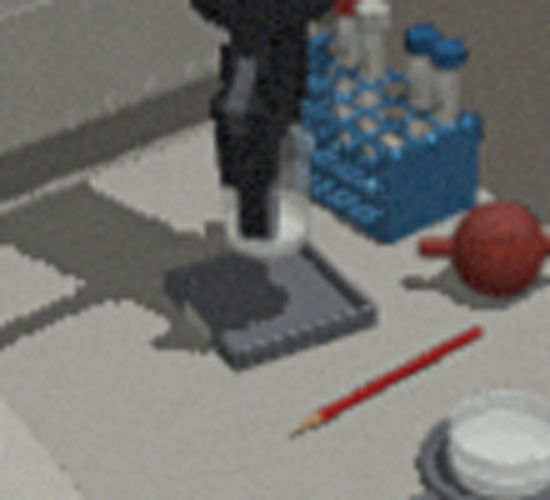

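The beaker hangs upright above the tray (base at (265,235), tray centre at about (268,305)). Now lower it to z ≈ 0.0188.

Emit:
carry_out --moves '[0,0,0,-1,0,0,0,0,-1,0,0,0,0,-0.8,0,0,0,0,-0.6,0,0,0,0,-0.5,0,0,0,0,-0.3,0,0,0,0,-0.2,0,0,0,0,-0.2,0,0,0,0,0,0,0,0,0,0,0]'

```text
clock: 35.95
position: [0.605, 0.1928, 0.0189]
ee_rot: [-0.0, 0.906, -0.423, 0.0]
contact_force: [-1.2, -0.1, 2.3]
width: 0.0466
```

Contact. Release and retreat upwards.

Emit:
carry_out --moves '[58,0,0,0,0,62,0,0,0,0,68,0,0,0,0,74,0,0,0,0,80,0,0,0,0,80,0,0,0,0,80,0,0,1,0,80,0,0,3,0,80,0,0,4,0,80,0,0,4,0]'

```text
clock: 36.95
position: [0.6044, 0.1927, 0.14]
ee_rot: [0.0, 0.906, -0.423, -0.0]
contact_force: [0.1, 0.5, 0.9]
width: 0.0681
```

Emit:
carry_out --moves '[80,-3,-1,2,0,80,-4,-1,2,0,80,-4,-1,1,0,80,-4,-1,0,0,80,-4,-1,0,0,80,-4,-1,0,0,80,0,0,0,0,80,0,0,0,0,80,0,0,0,0,80,0,0,0,0]'

```text
clock: 37.95
position: [0.3761, 0.133, 0.1887]
ee_rot: [-0.0, 0.906, -0.423, 0.0]
contact_force: [-0.5, 0.8, 0.3]
width: 0.0684
```

```bash
python3 -c "
from h import *
a=cv2.resize(snap('scene','x',(195,100,290,195)),(480,480),interpolation=2);b=cv2.resize(snap('scene','x',(310,195,380,265)),(300,300),interpolation=2)
b2=cv2.resize(snap('top','x',(230,145,350,205)),(300,180),interpolation=2)
cv2.imwrite('pics/s12.png',np.hstack([a,np.vstack([b,b2])]))
def ext(x,y,z0):
  q=(pix('scene',np.r_[circ(x,y,.0295,z0+.013),circ(x,y,.0295,z0+.006)])-[195,100]+.5)*480/95-.5
  return np.r_[q.min(0),q.max(0)].round(1)
print(ext(.61,.007,.004),ext(.61,.007,.017))"
```

```text
[375.3 362.9 494.  448.6] [376.3 342.7 496.2 428.2]
```

The picture limit is reached, so I'll finish the checks numerically.

```bash
python3 -c "
from h import *
s=cv2.cvtColor(manip.get_image('scene'),7); t=cv2.cvtColor(manip.get_image('top'),7)
p=pix('scene',[[.61,.007,.015]])[0].round().astype(int);print(p)
print('stack pred full',[ (lambda q:np.r_[q.min(0),q.max(0)].round(1))(pix('scene',circ(.61,.007,.0295,z))) for z in(.030,.017,.01)])
for y in range(p[1]-14,p[1]+16): print(y,' '.join('%3d'%v for v in s[y,p[0]-17:p[0]+18]))
print('beaker')
q=pix('scene',[[.605,.193,.03]])[0].round().astype(int);print(q,'base pred',[(lambda q:np.r_[q.min(0),q.max(0)].round(1))(pix('scene',circ(.605,.193,.023,.008)))],'rim',[(lambda q:np.r_[q.min(0),q.max(0)].round(1))(pix('scene',circ(.605,.193,.0265,.064)))])
for y in range(q[1]-15,q[1]+22): print(y,' '.join('%3d'%v for v in s[y,q[0]-16:q[0]+17]))
"
```

```text
[281 179]
stack pred full [array([269.2, 167.4, 292.8, 182.2]), array([269. , 171.4, 292.4, 186.2]), array([268.9, 173.5, 292.2, 188.4])]
165 166 165 162 161 158 157 160 160 159 159 158 157 156 161 157 159 157 156 157 159 157 159 157 158 157 154 158 156 159 159 155 160 160 155 156
166 159 157 160 159 157 161 159 159 163 160 156 155 156 158 157 157 156 155 155 155 155 158 155 154 154 157 156 158 160 156 156 161 157 156 154
167 157 159 158 157 159 160 156 161 158 161 156 160 160 158 161 158 157 159 158 160 157 158 157 151 157 156 155 155 155 156 157 160 159 157 155
168 157 160 160 158 157 159 161 156 159 158 153 150 165 166 175 177 180 172 175 173 169 165 165 158 158 156 157 159 160 155 156 159 160 157 155
169 156 157 157 158 160 156 155 156 163 168 167 175 170 166 168 167 168 168 164 163 166 166 168 169 162 160 157 155 163 158 159 159 157 159 155
170 158 160 155 156 152 160 162 162 172 177 172 174 176 167 161 173 168 167 164 162 161 159 158 165 167 164 162 160 153 157 160 158 158 155 158
171 160 161 157 155 157 157 160 170 165 164 167 169 167 165 163 163 165 163 165 166 166 159 159 15
[... 7796 characters left out ...]
 155 158 166 164 163
160 157 161 160 161 161 139  83  46  53  73  94  73  87  77  67  70  65  66  70  81  74  85 117 137 150 154 155 159 161 163 161 158 158
161 161 159 160 161 161 162 139  78  54  56  72  61  64  69  61  68  76  69  88 119 136 153 156 158 162 161 157 159 159 159 158 155 157
162 158 157 159 158 158 163 158 138  80  53  67  64  68  73  70  85 115 135 151 155 157 162 156 158 158 158 161 157 154 157 157 156 161
163 155 158 162 158 160 158 161 160 132  84  68  71  89 117 135 151 156 156 160 157 158 158 159 157 158 160 160 156 158 159 157 159 156
164 159 158 160 162 157 154 156 159 159 139 117 132 149 155 153 159 157 159 158 156 156 159 158 157 160 154 158 160 158 159 159 159 161
```

The stack's outline matches two aligned dishes: top edge at row 168 (predicted 167.4), left edge at col 269–270 and right edge at col 292 throughout. The beaker base (cols 225–241) and rim are where predicted. I'll check the bottles quickly, then hand in.

```bash
python3 -c "
from h import *
im=manip.get_image('scene').astype(int)
for x,y in((.6277,-.2042),(.5776,-.2041)):
  print('cap,body mid,low RGB:',[im[int(round(v)),int(round(u))].tolist() for u,v in pix('scene',[[x,y,.071],[x,y,.04],[x-.01,y-.008,.025]])])
  c=pix('scene',circ(x,y,.0135,.03));r=int(round(c[:,1].mean()));print(np.r_[c.min(0),c.max(0)].round(1),'row',r,'brown cols',[u for u in range(330,380) if im[r,u,0]>im[r,u,2]+25])
s=manip.get_state();print(s['clock'],s['position'],s['contact_force']);manip.sign_off()"
```

```text
cap,body mid,low RGB: [[38, 35, 33], [92, 60, 34], [65, 42, 24]]
[347.1 213.1 359.4 221.8] row 217 brown cols [349, 350, 351, 352, 353, 354, 355, 356, 357, 358, 359]
cap,body mid,low RGB: [[33, 32, 31], [88, 55, 28], [115, 116, 111]]
[332.4 223.6 345.1 232.8] row 228 brown cols [336, 337, 338, 339, 340, 341, 342, 343, 344, 345, 350, 351, 352, 353, 354, 355]
38.25 [0.37501201 0.13281948 0.18811086] [ 0.32906658  0.01480618 -0.20553992]
the job is handed in; nothing more can be done
```

The job is handed in at 38 s, in the order you gave: the dishes are stacked in the round holder, one brown bottle is in each bay of the rack, and the beaker is in the square tray.

**Last checks, with the arm clear and touching nothing:**
- **Dishes:** the stack's outline matches two aligned dishes to within about 1 pixel (roughly 2–3 mm).
- **Beaker:** its base and rim are where an upright beaker in the tray should be.
- **Bottles:** both caps and bodies show where upright bottles in their bays should be. At the low point on the near bottle the picture read light grey instead of brown; I took that for its label and did not look into it further.

**What failed or disagreed:**
- **Picture limit:** all 16 pictures were used before the final view, so the last checks compared pixel values with predicted outlines. The near-bay bottle was checked only that way.
- **Beaker lip:** both cameras showed the lip pointing about 110° from the world's +x, while the text implies 150–210°. I gripped the wall along a 40° line, clear of the lip either way. That means it was not gripped exactly across the beaker's own x axis as you asked.
- **Refused call:** one move call was refused because I gave it 11 rows; it moved nothing.

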